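# Seat the beetle slab in the light base and clip it

### The job

Set the framed amber beetle slab fully home in the pocket of the light base, flat on the pocket's floor and square, with the sprung stop pressing it against the opposite wall, and then swing the steel clip over it as far as the clip goes. If the clip stands across the pocket at the start, swing it out of the way first. Leave the other things on the bench where they are.

Things in the scene. Friction and masses are not known exactly. Their poses are not given: they have to be found in the camera images.
- slab_center (a point): Centre, half-way up, of the loose slab: a flat block of amber resin with a beetle in it and a black frame, 100 (its x) x 110 (its y) x 16 mm (z, up), about 0.22 kg, too wide to grasp. Starts flat on the light base's bare deck, +y of the pocket in base axes, askew by up to 0.25 rad and clear of the back rail.
- pocket (a point): Fixed point on the pale light base: where the slab's centre is once seated. Its axes are the base's: x to the back rail, y along the rail towards the bare deck, z up. The pocket, 104.5 (x) x 118 mm (y), upright walls, spans x -51.5 to +53, y -63 to +55 mm from here; its floor is 8 mm below here, the deck round it 1 mm below here. Seated, the slab touches the +y wall.
- rail (a point): Point on the deck at the foot of the aluminium guide rail's front face, beside the bare deck. The rail is 10 mm high and runs along the whole back (+x) edge of the base. A slab lying square against it is lined up with the pocket in x (3 mm play in all). The base is fixed, 180 (x) x 350 mm (y), its flat deck 26 mm above the bench; its axes as at the pocket.
- end_stop (a joint): Orange sprung stop, 56 mm wide, at the pocket's -y end, from the floor to 3.5 mm above the deck (black cover behind it, 11 mm above the deck). 0 = fully out, face at y = -53 mm from the pocket point, leaving 108 mm for the 110 mm slab; pushed to -y it yields up to 0.0045 m, then stops hard. 3.5 N at 0, 4.9 N at 0.002 (slab seated), 6.7 N at 0.0045.
- stop_face (a point): Middle of the sprung stop's face; moves with it. A slab slid to -y along the deck dips its leading end into the pocket, meets the stop and lies tilted, its other end up on the deck's edge. That end goes down only while the slab is held 1 to 2.5 mm past its seat, firmly against the spring, and may need wiping or pressing down then; let go early, the spring puts it back on the edge.
- clip (a joint): Flat steel clip, 73 x 14 mm, that swings level about a pillar in front of the pocket (axis at x -76.5, y -10 mm from the pocket point). 0 = closed against its stop, pointing to base +x over the pocket; grows counter-clockwise from above (1.57 = pointing to base +y), up to 2.6. Starts at 0 to 2.4; clear of the pocket from 1.4. Stays where left; 0.4 N at the knob moves it.
- clip_knob (a point): Centre of the clip's upright black round knob, 12 mm in diameter and 20 mm tall, 58 mm from the pillar's axis; foot 14 mm and top 34 mm above the deck. The clip's underside is 11.5 mm above the deck: it passes 2.5 mm over a seated slab; a slab still up on the deck runs into it.
- tube_block: Bystander: wooden block with stoppered tubes, 36 x 95 x 95 mm; origin under its centre.
- dropper_red: Bystander: white dropper bottle with red cap, 34 mm wide, 78 mm tall; origin under its centre.
- dropper_amber: Bystander: amber dropper bottle, 34 mm wide, 78 mm tall; origin under its centre.
- loose_lid: Bystander: yellow jar lid lying on the bench, 64 mm wide, 18 mm tall; origin under its centre.
Mind the look-alikes: they are no part of the job. There is more than one size of the part that bears slab_center; the job needs the smaller.

How it is judged:
By the outcome, as a careful person would: the job done as asked, in the order asked, and still so for the second after the job is handed in, with the robot touching nothing.
It also fails if it takes over 70 s, if anything falls off the work surface, if the arm or the gripper's body presses on something with over 40 N, if the wrist force passes 120 N, or if a joint passes its speed limit or range.

### The arm

A 6-joint arm with a two-finger parallel gripper is mounted at the origin on the work surface; the furniture and walls round the work are solid. World frame = base frame: x ahead of the robot, y to its left, z up, the work surface at z = 0. Lengths are in mm, angles in rad, forces in N, time in s.
With the tool pointing down it reaches from about 275 to 825 mm from the base axis. Payload 5.2 kg.
Tool frame: the origin (TCP) lies at the very end of the fingers, on their centre line; the grasp point (between the pads) lies 19 mm behind it; z points along the fingers, y is the direction in which the jaws open and shut (so a half turn about z gives the same grasp; the last joint's range is limited). The gripper opens to 93 mm and grips with 3 to 60 N. Pads are 15 mm wide; open, the fingers measure 128 mm over their backs; the gripper's body (75 mm by 188 mm) begins 65 mm behind the grasp point.
Start: joints at [-1.383, 0.259, 1.535, -0, 1.348, -0.203], TCP at [209.531, -508.529, 218.653] pointing down, gripper open.
Joint ranges: [-3.14, 3.14], [-0.91, 2.08], [0.19, 2.58], [-1.22, 4.36], [0.22, 2.71], [-3.12, 3.12]. Speed limits (rad/s): [2.57, 2.57, 3.14, 3.14, 3.14, 3.14].

### API

Orientations are given as [roll, pitch, yaw] about the fixed x, y, z axes, in that order (R = Rz(yaw) Ry(pitch) Rx(roll)).
In Python, from bench import robot gives the robot as it stands. The module is installed in compiled form; this text tells all that it offers. Calls block until the motion is done:
- robot.move_ptp(position, orientation): joint-space move of the TCP to a pose.
- robot.move_linear(position, ori=None, speed=150, f_stop=None): straight line of the TCP; ori=None keeps the orientation; speed is the mean speed in mm/s. With f_stop (N) it stops when the force on the tool has changed by that much, and returns True; else False.
- robot.move_j(angles): joint-space move.
- robot.move_gripper(opening): opening from 0.0 (shut) to 1.0 (fully open); the grip force is fixed at half the most; returns when the fingers have stopped.
- robot.sleep(seconds).
- robot.inverse_kinematics(position, orientation): joint angles nearest the present ones, or None.
- robot.get_image(name): name is "scene" or "top" or "wrist"; returns a dict with "img" (384x512x3 uint8, blue, green, red), "fovy" (degrees; the focal length in pixels is half the picture's height over the tangent of half this angle, whatever the lens; pixels are square), "cx", "cy" (the principal point, pixels), "k1" (the pictures are not rectified: a ray, as slopes to the right and down, at radius r is drawn at 1 + k1 r^2 times it, then the intrinsics apply), "eye" and "orientation" of the camera in the world. Camera axes: x right, y down, z forward; pixel columns grow to the right and rows downward; lengths in mm; the calibration is good to about 2 mm. A picture is of the moment at which its call begins. There is no depth.
A pose or a line that the arm cannot do raises robot.MotionError and nothing moves.
- robot.hand_in(): hands the job in, once; it reports no verdict.
Readings, each from a call of its own:
- robot.current_t(): time.
- robot.current_qpos(): joint angles.
- robot.current_joint_vel(): joint speeds.
- robot.current_joint_efforts(): joint torques, N m.
- robot.current_tcp_pos(): TCP position.
- robot.current_eef_rot(): TCP orientation.
- robot.current_contact_force(): force on the tool from outside, world axes, zero at the start.
- robot.current_ft_torque(): the same for the moment, N m.
- robot.current_gripper_width(): opening from 0.0 (shut) to 1.0 (fully open).
Only numpy, scipy, OpenCV 4.12 (cv2) and the standard library are available. Lean on these libraries where they do the work, as an engineer would, in place of code of your own. Each camera call takes 0.05 s, during which the arm holds its last target.

## Working session

There is one attempt and no reset: what is moved stays moved. The work goes in short steps, each a Python script; the robot and the scene stay as the last script left them, time stands still between calls to the robot, and variables do not carry over. Pictures are saved under pics/ and viewed, and the job is handed in when it is done.

```bash
mkdir -p pics; ls
python3 - <<'E'
from bench import robot
import cv2
for n in("scene","top","wrist"):
    d=robot.get_image(n); cv2.imwrite(f"pics/a_{n}.png",d["img"]); print(n,{k:v for k,v in d.items() if k!="img"})
print(robot.current_t(),robot.current_tcp_pos(),robot.current_eef_rot())
E
```

```text
pics
scene {'fovy': 45.48477764491629, 'cx': 257.70132522368147, 'cy': 192.98275515456356, 'k1': -0.18004579562906214, 'eye': array([-400.66581133,  731.75112424,  706.79050028]), 'orientation': array([-2.08582789, -0.01509211, -2.24330493])}
top {'fovy': 54.285086314416155, 'cx': 255.20102104714687, 'cy': 185.56228318005859, 'k1': -0.033706948872409714, 'eye': array([ 361.49669274,   36.94811466, 1289.78075168]), 'orientation': array([-3.02837263,  0.00836739, -1.57496159])}
wrist {'fovy': 59.45706845985382, 'cx': 253.06619178900408, 'cy': 190.03956954477067, 'k1': -0.05469483615047307, 'eye': array([ 281.62471096, -477.78547561,  385.43881598]), 'orientation': array([ 2.85598429e+00,  1.56070025e-03, -1.18042647e+00])}
0.15 [ 209.44722375 -508.11816722  218.0198992 ] [-3.14020595e+00 -2.72749870e-04  3.90776429e-01]
```

View pics/a_top.png

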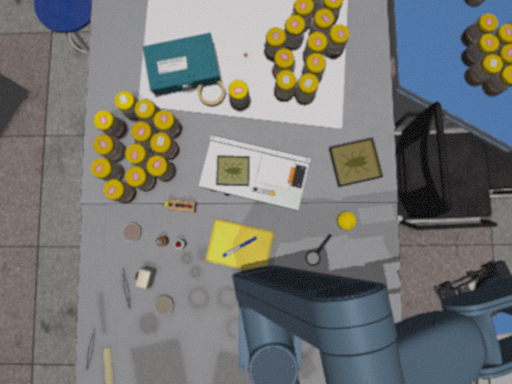

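View pics/a_scene.png

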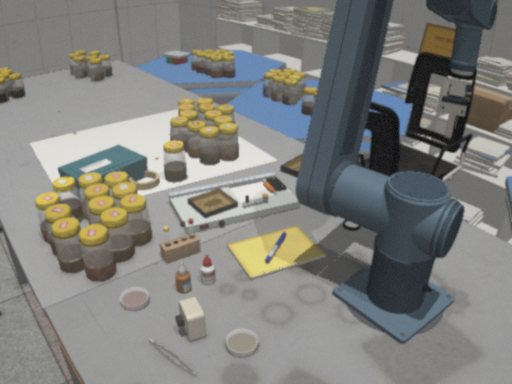

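View pics/a_wrist.png

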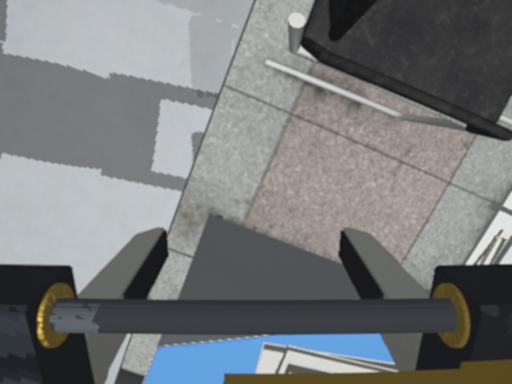

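```bash
cat > h.py <<'E'
import numpy as np,cv2
from scipy.spatial.transform import Rotation as R
def cam(d):
    H,W=d["img"].shape[:2]; f=H/2/np.tan(np.radians(d["fovy"]/2))
    return f,R.from_euler("xyz",d["orientation"]).as_matrix(),np.array(d["eye"])
def ray(d,u,v):
    f,M,e=cam(d); x=(u-d["cx"])/f; y=(v-d["cy"])/f; rd=np.hypot(x,y); r=rd
    for _ in range(30): r=rd/(1+d["k1"]*r*r)
    s=r/rd if rd>0 else 1
    return e,M@np.array([x*s,y*s,1.])
def onplane(d,u,v,z):
    e,w=ray(d,u,v); return (e+w*(z-e[2])/w[2])[:2]
def proj(d,p):
    f,M,e=cam(d); q=M.T@(np.array(p,float)-e); x,y=q[:2]/q[2]; s=1+d["k1"]*(x*x+y*y)
    return np.array([d["cx"]+f*x*s,d["cy"]+f*y*s])
E
python3 - <<'E'
import cv2
a=cv2.imread("pics/a_top.png");cv2.imwrite("pics/a_topz.png",cv2.resize(a[125:220,190:320],None,fx=6,fy=6,interpolation=cv2.INTER_CUBIC))
a=cv2.imread("pics/a_scene.png");cv2.imwrite("pics/a_scz.png",cv2.resize(a[165:240,160:310],None,fx=5,fy=5,interpolation=cv2.INTER_CUBIC))
E
```

```text
(no output)
```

View pics/a_topz.png

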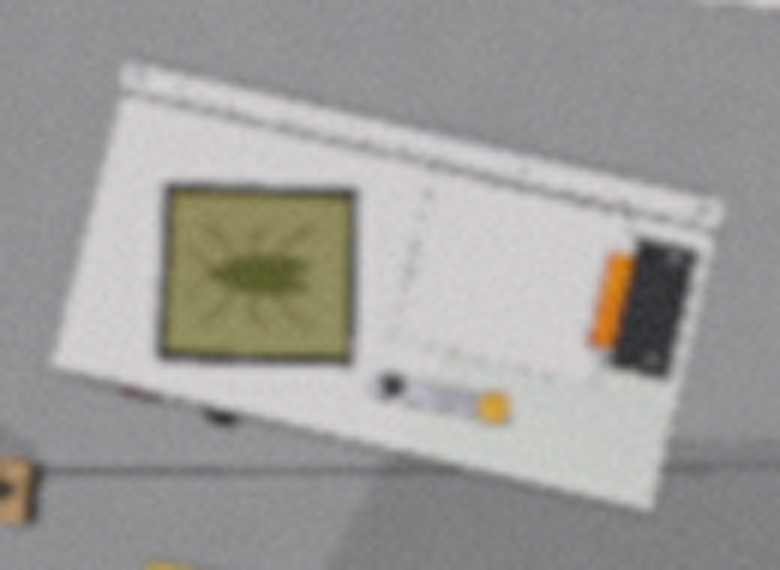

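View pics/a_scz.png

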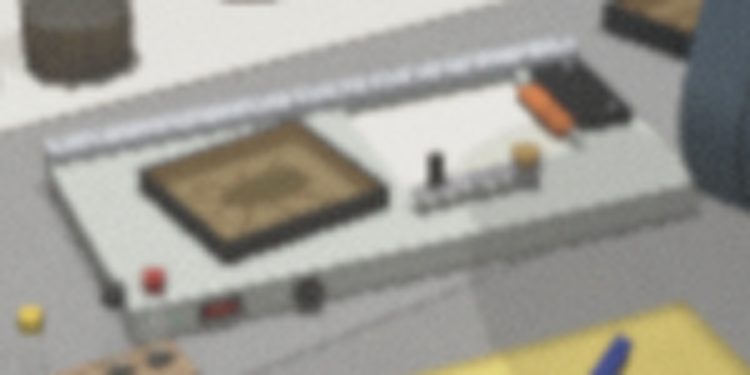

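Run:
```python
from h import *
from bench import robot
d=robot.get_image("top")
P=lambda x,y,z:onplane(d,190+(x+.5)/6-.5,125+(y+.5)/6-.5,z)
for n,x,y,z in [("front+y",52,365,26),("front-y",652,510,26),("railback+y",122,65,36),("railback-y",722,205,36),("stoptop+x",632,252,29.5),("stoptop-x",590,345,29.5),("knob",392,384,60),("pillar",493,406,45),("slab c",258,273,42),("s1",165,185,42),("s2",355,190,42),("s3",350,362,42),("s4",162,356,42)]:
    print(n,P(x,y,z).round(1))
```

```text
front+y [506.7 240.8]
front-y [423.  -97.8]
railback+y [678.  201.4]
railback-y [ 594.8 -139.4]
stoptop+x [569.2 -88.6]
stoptop-x [516.1 -64. ]
knob [491.3  47.6]
pillar [480.3  -8.4]
slab c [556.3 122.8]
s1 [606.9 175.6]
s2 [603.4  68.2]
s3 [505.7  71.2]
s4 [509.7 176.5]
```

Run:
```python
from h import *
from bench import robot
robot.move_ptp([498,64,283],[np.pi,0,-0.242])
d=robot.get_image("wrist"); cv2.imwrite("pics/b.png",d["img"]); import pickle; pickle.dump(d,open("b.pkl","wb"))
print(robot.current_t(),robot.current_tcp_pos(),d["eye"],d["orientation"],robot.current_qpos())
cv2.imwrite("pics/b2.png",cv2.resize(d["img"],(800,600),interpolation=cv2.INTER_CUBIC))
```

```text
2.55 [498.1347346   63.29543521 282.85387016] [573.90085565  45.09714262 450.36395119] [ 2.85555356e+00 -2.67466997e-04 -1.81395970e+00] [-9.59558635e-02  1.34902479e-01  1.53377722e+00 -1.92019418e-04
  1.47311091e+00  1.71782857e+00]
```

View pics/b2.png

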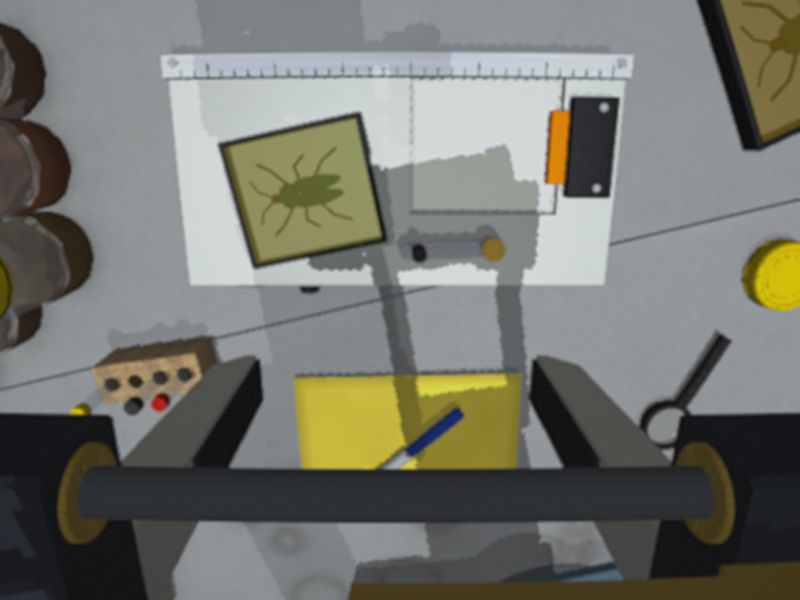

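Run:
```python
from h import *
import pickle
d=pickle.load(open("b.pkl","rb"))
P=lambda x,y,z:onplane(d,(x+.5)*.64-.5,(y+.5)*.64-.5,z)
A={}
for n,x,y,z in [("rail foot +y",171,80,26),("rail foot -y",625,80,26),("front+y",189,285,26),("front-y",605,285,26),("pk +y front",412,211,26),("pk +y back",412,80,26),("pk -y front",556,214,26),("stopface back",551,110,29.5),("stopface fr",547,183,29.5),("knob",418,253,60),("pillar",493,249,45),("s1",219,144,42),("s2",360,113,42),("s3",386,241,42),("s4",254,267,42)]:
    A[n]=P(x,y,z); print(n,A[n].round(1))
v=A["front+y"]-A["front-y"]; w=A["rail foot +y"]-A["rail foot -y"]
print([np.arctan2(-q[0],q[1]) for q in(v,w)], np.linalg.norm(v),np.linalg.norm(w))
yaw=np.arctan2(-v[0],v[1]);X=np.array([np.cos(yaw),np.sin(yaw)]);Y=np.array([-X[1],X[0]])
for k in A: print(k,(X@A[k]).round(1),(Y@A[k]).round(1))
```

```text
rail foot +y [662.1 200.1]
rail foot -y [ 578.6 -136.9]
front+y [505.2 241.7]
front-y [420.6 -99. ]
pk +y front [519.7  44.9]
pk +y back [616.2  21.8]
pk -y front [489.6 -67.8]
stopface back [569.9 -76.3]
stopface fr [516.3 -63.9]
knob [492.2  47.9]
pillar [478.1  -9.9]
s1 [606.2 174.2]
s2 [601.4  65.3]
s3 [503.8  70.2]
s4 [509.1 177.9]
[np.float64(-0.24322844096429277), np.float64(-0.24292887866586474)] 350.9402941327066 347.12846171085033
rail foot +y 594.4 353.6
rail foot -y 594.5 6.5
front+y 432.1 356.2
front-y 432.1 5.3
pk +y front 493.6 168.8
pk +y back 592.8 169.5
pk -y front 491.6 52.1
stopface back 571.5 63.2
stopface fr 516.5 62.3
knob 466.2 165.0
pillar 466.4 105.5
s1 546.4 315.1
s2 568.0 208.3
s3 472.1 189.5
s4 451.2 295.2
```

```bash
cat >> h.py <<'E'
YAW=-0.243; BX=np.array([np.cos(YAW),np.sin(YAW)]); BY=np.array([-BX[1],BX[0]])
PK=BX*543.3+BY*114.9
def W(x,y,z): p=PK+BX*x+BY*y; return [p[0],p[1],z]
def B(p): q=np.array(p[:2])-PK; return np.array([q@BX,q@BY,p[2]]) if len(p)>2 else np.array([q@BX,q@BY])
E
python3 - <<'E'
from h import *
import pickle
d=pickle.load(open("b.pkl","rb"))
P=lambda x,y,z:B(onplane(d,(x+.5)*.64-.5,(y+.5)*.64-.5,z)).round()
print(P(95,370,95),P(210,340,95),P(150,378,95),P(90,255,100),P(70,170,100),W(0,0,0))
from bench import robot
O=[np.pi,0,YAW]
robot.move_gripper(0.5)
robot.move_ptp(W(-112,137,110),O)
robot.move_linear(W(-112,137,33),speed=120,f_stop=8)
print(robot.current_t(),B(robot.current_tcp_pos()),robot.current_contact_force())
print(robot.move_linear(W(-48,137,33),speed=45,f_stop=7))
print(robot.current_t(),B(robot.current_tcp_pos()),robot.current_contact_force())
d=robot.get_image("top"); cv2.imwrite("pics/c.png",cv2.resize(d["img"][125:220,190:320],None,fx=6,fy=6,interpolation=cv2.INTER_CUBIC))
E
```

```text
[-158.  293.] [-134.  202.] [-165.  251.] [-70. 279.] [-12. 283.] [np.float64(554.9848446037028), np.float64(-19.20214207331894), 0]
5.025 [-111.02210429  137.07700116   33.8467864 ] [1.09379968 0.60954854 0.1877946 ]
True
6.15 [-57.49268378 136.54276208  32.40673485] [ 0.24707772 -0.18043952  0.48910268]
```

View pics/c.png

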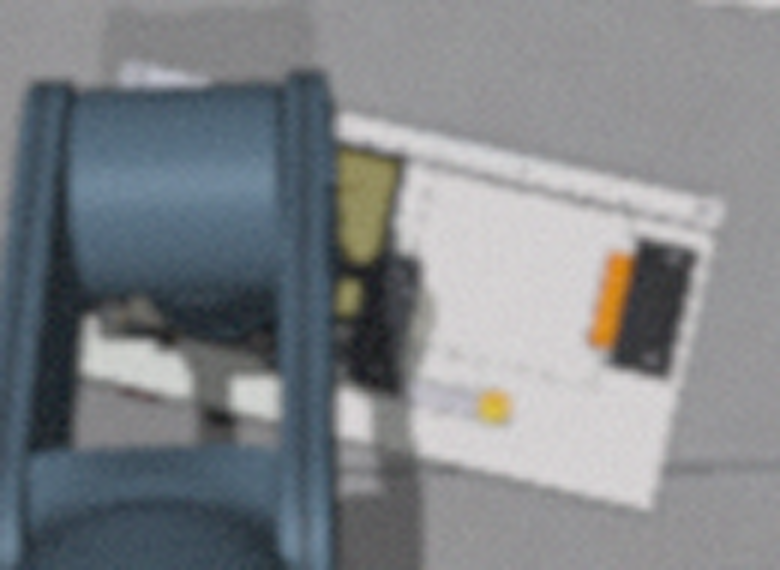

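Run:
```python
from h import *
from bench import robot
print(robot.move_linear(W(-50,137,33),speed=15,f_stop=6),B(robot.current_tcp_pos()),robot.current_contact_force(),robot.current_t())
d=robot.get_image("wrist"); cv2.imwrite("pics/d.png",d["img"])
```

```text
True [-57.63582184 136.46390642  31.70251492] [-0.8959538   0.78004208 -0.61920576] 6.55
```

View pics/d.png

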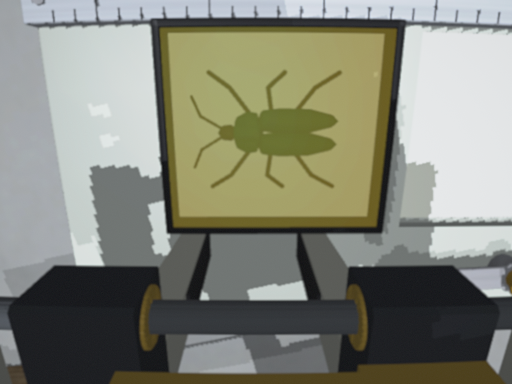

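Run:
```python
from h import *
from bench import robot
d=robot.get_image("wrist")
for u,v in((152,20),(404,20),(382,232),(167,232)): print(B(onplane(d,u,v,42)).round(1))
robot.move_linear(W(-75,137,33),speed=100)
robot.move_linear(W(-60,150,100),speed=150)
O=[np.pi,-0.2,YAW+np.pi/2]
robot.move_ptp(W(0,222,100),O)
print(robot.current_qpos(),robot.current_t())
print(robot.move_linear(W(0,222,36),speed=100,f_stop=10),B(robot.current_tcp_pos()),robot.current_contact_force(),robot.current_t())
d=robot.get_image("wrist"); cv2.imwrite("pics/e.png",d["img"])
```

```text
[ 50.3 180.1]
[50.7 71.7]
[-48.4  71.1]
[-48.1 180.5]
[0.02480456 0.46092836 1.56513883 0.21956669 1.07336543 0.16774641] 9.0917
False [  0.43925039 222.14429679  36.42808552] [ 0.5587884   0.14781987 -0.8533348 ] 9.8833
```

View pics/e.png

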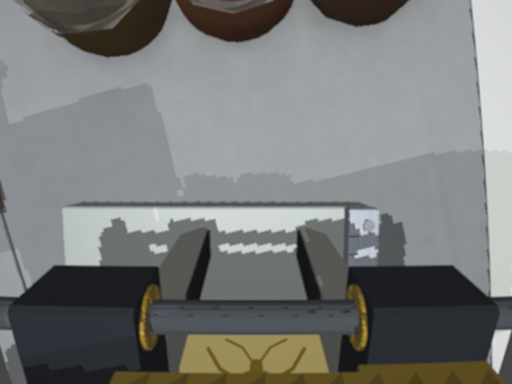

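Run:
```python
from h import *
from bench import robot
print(robot.move_linear(W(0,76,36),speed=60,f_stop=12),B(robot.current_tcp_pos()),robot.current_contact_force(),robot.current_t())
d=robot.get_image("scene"); cv2.imwrite("pics/f.png",cv2.resize(d["img"][155:240,150:310],None,fx=5,fy=5,interpolation=cv2.INTER_CUBIC))
```

```text
True [-0.14955132 88.03553277 36.76881825] [-0.55291069  0.24703917 -0.26638837] 11.9167
```

View pics/f.png

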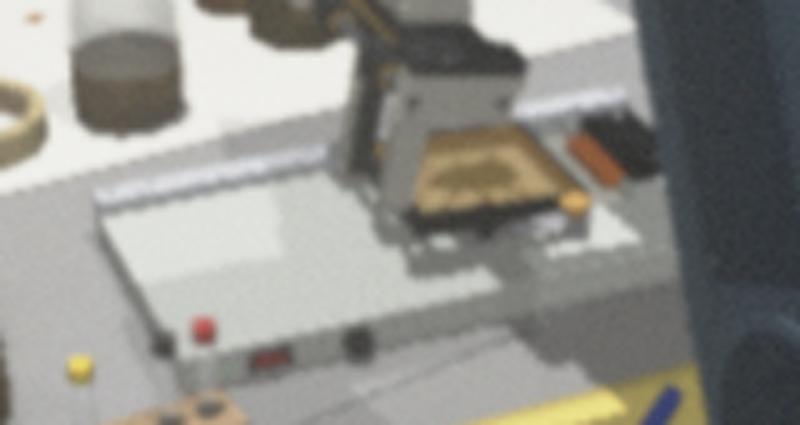

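Run:
```python
from h import *
from bench import robot
print(robot.move_linear(W(0,70,36),speed=25,f_stop=10),B(robot.current_tcp_pos()),BY@robot.current_contact_force()[:2],robot.current_contact_force(),robot.current_t())
d=robot.get_image("scene"); cv2.imwrite("pics/g.png",cv2.resize(d["img"][155:240,150:310],None,fx=5,fy=5,interpolation=cv2.INTER_CUBIC))
```

```text
False [ 0.48173817 69.76110331 36.18146876] 0.24554163139105697 [0.2273458  0.19661515 0.71011569] 12.8833
```

View pics/g.png

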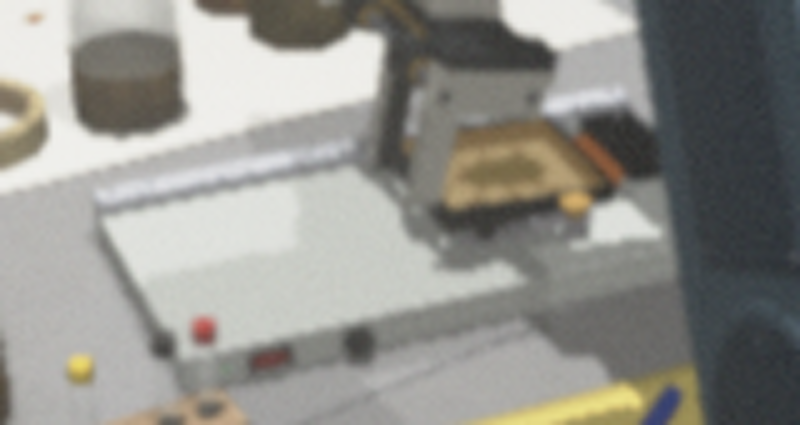

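Nearly at the stop. Now press slowly into the spring.

Run:
```python
from h import *
from bench import robot
def st(r): 
    robot.sleep(0.05)
    p=B(robot.current_tcp_pos());f=robot.current_contact_force();print(r,p.round(2),(BX@f[:2]).round(1),(BY@f[:2]).round(1),f[2].round(1),round(robot.current_t(),2))
st(0)
for y in (66,65,64,63,62,61,60.5,60,59.5,59,58.5,58):
    r=robot.move_linear(W(0,y,36),speed=12,f_stop=11); st(r)
    if r: break
```

```text
0 [ 0.41 69.88 36.21] 0.5 0.6 -0.3 12.98
False [-3.000e-02  6.655e+01  3.607e+01] 0.4 4.5 0.2 13.52
False [-4.000e-02  6.565e+01  3.609e+01] 1.4 5.1 -0.0 13.82
False [-5.000e-02  6.476e+01  3.609e+01] 0.5 5.6 -0.7 14.12
False [-6.000e-02  6.392e+01  3.611e+01] -0.0 5.5 -0.4 14.42
False [-5.000e-02  6.306e+01  3.616e+01] 0.6 7.3 -0.6 14.72
False [-0.08 62.68 36.28] 1.4 9.8 -0.4 15.02
False [-5.00e-02  6.26e+01  3.64e+01] 0.1 12.0 -0.2 15.32
False [-6.000e-02  6.254e+01  3.653e+01] 0.4 13.3 -0.1 15.62
False [-0.08 62.49 36.61] 0.8 14.0 0.4 15.92
False [-5.000e-02  6.241e+01  3.672e+01] 1.1 15.4 1.1 16.22
False [-0.09 62.33 36.81] 0.9 17.6 0.3 16.52
False [-0.11 62.29 36.91] 2.2 19.2 0.5 16.82
```

Run:
```python
from h import *
from bench import robot
def st(r): 
    robot.sleep(0.05)
    p=B(robot.current_tcp_pos());f=robot.current_contact_force();print(r,p.round(2),(BX@f[:2]).round(1),(BY@f[:2]).round(1),f[2].round(1),round(robot.current_t(),2))
st(robot.move_linear(W(0,61.5,36),speed=12))
for z in (34.5,33,31.5,30,29):
    r=robot.move_linear(W(0,61.5,z),speed=15,f_stop=15); st(r)
    if r: break
for n in("scene","top"):
    d=robot.get_image(n);a=d["img"][155:240,150:310] if n=="scene" else d["img"][125:220,190:320]
    cv2.imwrite(f"pics/i_{n}.png",cv2.resize(a,None,fx=5,fy=5,interpolation=cv2.INTER_CUBIC))
```

```text
False [-0.08 62.88 36.22] 0.3 8.8 -0.8 17.31
False [-0.07 62.89 34.69] 0.4 7.9 -0.7 17.61
False [-5.000e-02  6.302e+01  3.323e+01] 1.8 9.0 -0.2 17.91
False [-0.09 63.15 31.71] 1.0 9.3 -0.2 18.21
False [-0.07 63.26 30.25] 0.8 10.1 -0.5 18.51
False [-6.000e-02  6.337e+01  2.931e+01] 0.3 10.1 0.7 18.81
```

View pics/i_scene.png

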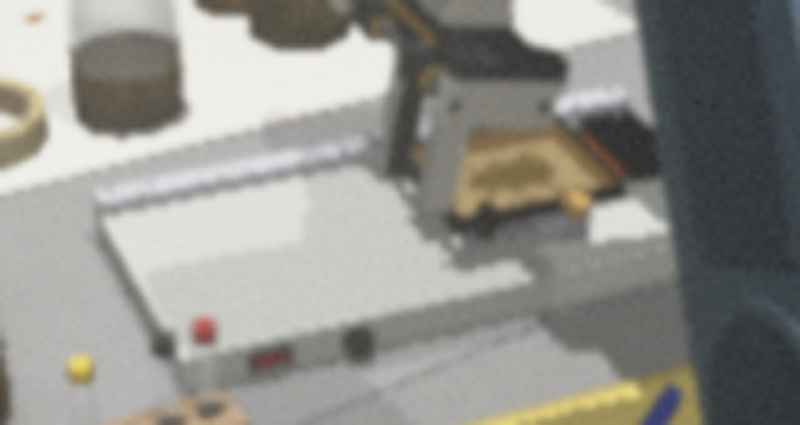

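Run:
```python
from h import *
from bench import robot
d=robot.get_image("wrist"); cv2.imwrite("pics/j.png",cv2.resize(d["img"],(800,600)))
```

```text
(no output)
```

View pics/j.png

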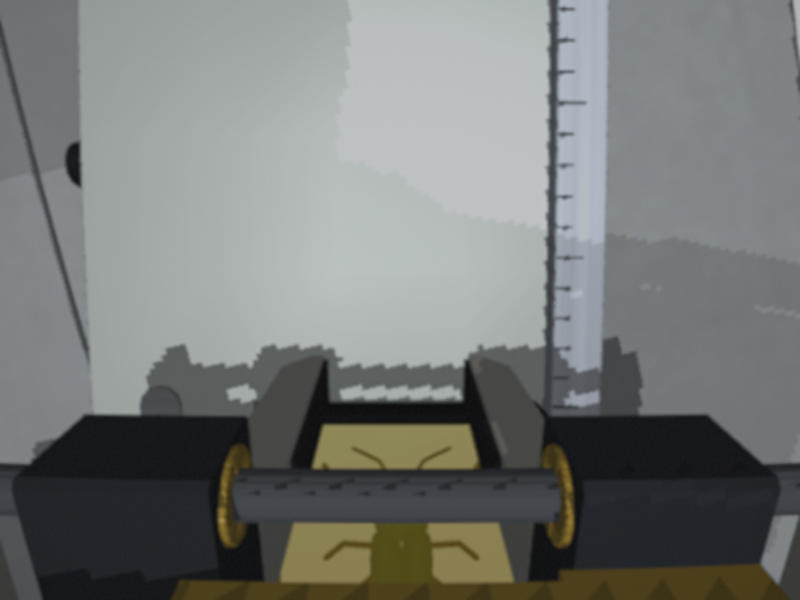

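View pics/i_top.png

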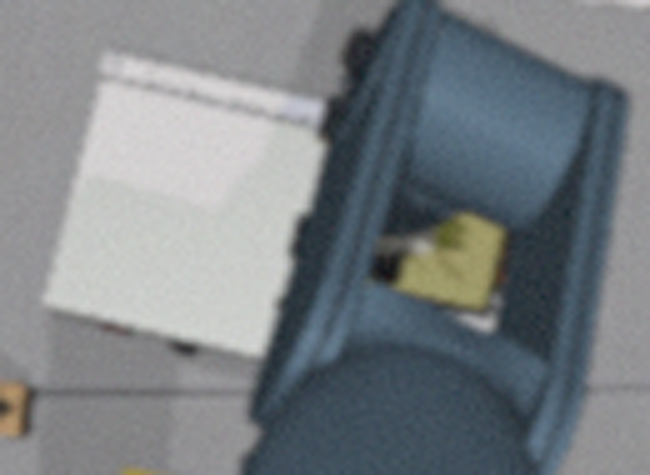

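Run:
```python
from h import *
from bench import robot
d=robot.get_image("wrist"); a=d["img"]
print([(v,a[v,256].tolist()) for v in range(250,280,1)])
for v in (257,258,259,260,270): print(v,[(z,B(onplane(d,256,v,z)).round(1)) for z in(42,35,26,19)])
cv2.imwrite("pics/k.png",cv2.resize(a[220:300,140:370],None,fx=3.4,fy=3.4))
```

```text
[(250, [174, 176, 168]), (251, [173, 175, 168]), (252, [174, 177, 169]), (253, [166, 169, 162]), (254, [144, 146, 140]), (255, [111, 113, 108]), (256, [82, 83, 80]), (257, [58, 59, 56]), (258, [30, 30, 30]), (259, [13, 16, 15]), (260, [13, 14, 13]), (261, [17, 16, 15]), (262, [15, 16, 16]), (263, [16, 16, 14]), (264, [15, 17, 15]), (265, [20, 18, 17]), (266, [22, 21, 20]), (267, [23, 22, 22]), (268, [24, 18, 20]), (269, [19, 17, 16]), (270, [26, 31, 31]), (271, [49, 73, 77]), (272, [76, 114, 120]), (273, [87, 133, 139]), (274, [89, 136, 142]), (275, [89, 136, 142]), (276, [89, 135, 141]), (277, [89, 135, 142]), (278, [89, 136, 142]), (279, [88, 135, 143])]
257 [(42, array([ 0.8, 59.2])), (35, array([ 0.8, 57.2])), (26, array([ 0.9, 54.6])), (19, array([ 0.9, 52.7]))]
258 [(42, array([ 0.8, 58.7])), (35, array([ 0.8, 56.7])), (26, array([ 0.9, 54.1])), (19, array([ 0.9, 52.1]))]
259 [(42, array([ 0.8, 58.2])), (35, array([ 0.8, 56.1])), (26, array([ 0.9, 53.5])), (19, array([ 0.9, 51.5]))]
260 [(42, array([ 0.8, 57.6])), (35, array([ 0.8, 55.6])), (26, array([ 0.9, 52.9])), (19, array([ 0.9, 50.9]))]
270 [(42, array([ 0.8, 52.4])), (35, array([ 0.8, 50.1])), (26, array([ 0.9, 47.2])), (19, array([ 0.9, 44.9]))]
```

View pics/k.png

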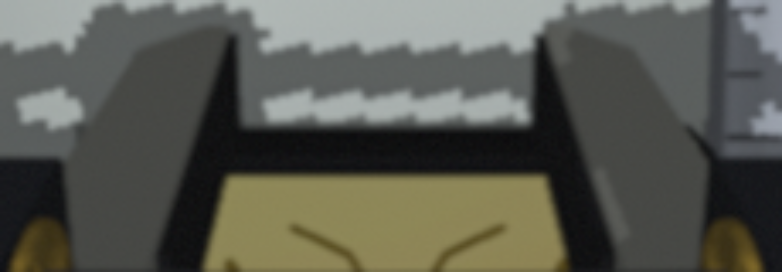

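Run:
```python
from h import *
from bench import robot
def st(r): 
    robot.sleep(0.05)
    p=B(robot.current_tcp_pos());f=robot.current_contact_force();print(r,p.round(2),(BX@f[:2]).round(1),(BY@f[:2]).round(1),f[2].round(1),round(robot.current_t(),2))
for y in (63,64,65,66,68): st(robot.move_linear(W(0,y,29.3),speed=20))
st(robot.move_linear(W(0,85,40),speed=80))
d=robot.get_image("wrist"); cv2.imwrite("pics/l.png",cv2.resize(d["img"],(800,600)))
d=robot.get_image("scene"); cv2.imwrite(f"pics/l_sc.png",cv2.resize(d["img"][170:235,200:310],None,fx=7,fy=7,interpolation=cv2.INTER_CUBIC))
```

```text
False [-0.12 63.79 29.38] 0.3 7.0 -0.8 19.31
False [-6.000e-02  6.405e+01  2.929e+01] 0.5 4.1 -0.9 19.61
False [ 0.   64.73 29.28] -0.5 2.5 0.1 19.91
False [2.000e-02 6.589e+01 2.928e+01] -0.5 0.5 -0.9 20.21
False [3.000e-02 6.794e+01 2.929e+01] 0.1 0.0 -0.3 20.51
False [2.000e-02 8.536e+01 4.023e+01] 0.3 -0.5 0.7 20.96
```

View pics/l.png

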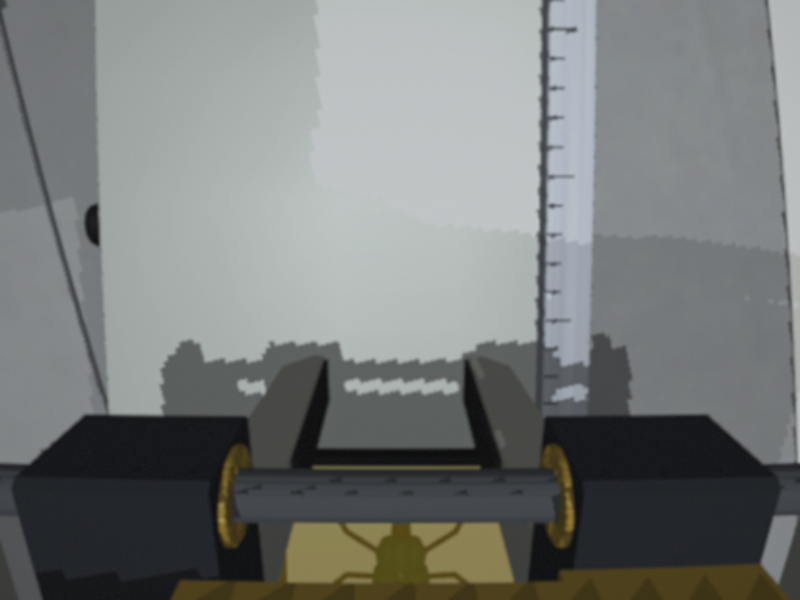

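View pics/l_sc.png

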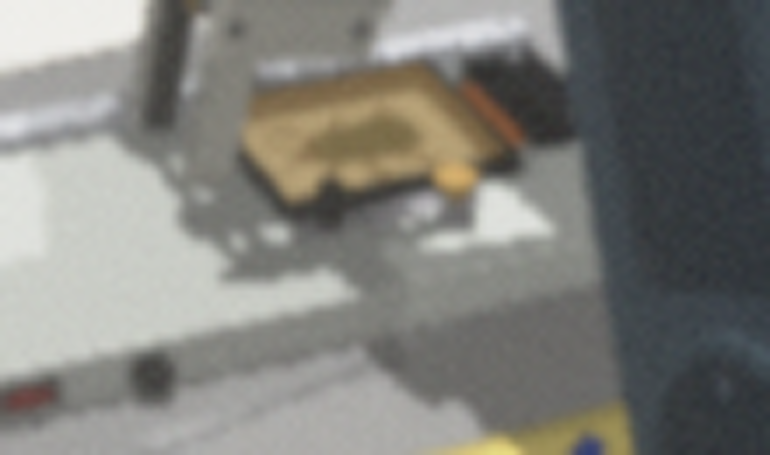

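Run:
```python
from h import *
from bench import robot
def st(r): 
    robot.sleep(0.05)
    p=B(robot.current_tcp_pos());f=robot.current_contact_force();print(r,p.round(2),(BX@f[:2]).round(1),(BY@f[:2]).round(1),f[2].round(1),round(robot.current_t(),2))
O=[np.pi,0,YAW+np.pi/2]
robot.move_linear(W(0,75,70),speed=150)
robot.move_linear(W(0,42,50),ori=O,speed=100)
st(robot.move_linear(W(0,42,30),speed=15,f_stop=8))
robot.move_linear(W(0,42,52),speed=100)
robot.move_linear(W(0,-30,52),speed=150)
robot.move_linear(W(0,-30,42),speed=100)
st(robot.move_linear(W(0,-30,30),speed=15,f_stop=8))
robot.move_linear(W(0,-30,60),speed=100)
```

```text
True [-0.1  42.02 35.3 ] -0.4 -0.2 4.8 22.94
True [  0.16 -29.93  35.31] -0.2 -0.1 4.3 24.73
```

```bash
cat > clip.py <<'E'
from h import *
from bench import robot
def st(r): 
    robot.sleep(0.05)
    p=B(robot.current_tcp_pos());f=robot.current_contact_force();print(r,p.round(2),(BX@f[:2]).round(1),(BY@f[:2]).round(1),f[2].round(1),round(robot.current_t(),2))
def pose(th,back,z,r=58):
    t=np.array([np.sin(th),-np.cos(th)]); p=np.array([-76.5,-10])+r*np.array([np.cos(th),np.sin(th)])-back*t
    return W(p[0],p[1],z),[np.pi,0,YAW+th+np.pi/2]
E
python3 - <<'E'
from clip import *
robot.move_gripper(0)
p,o=pose(1.62,24,100); robot.move_ptp(p,o); print(robot.current_qpos().round(2))
p,o=pose(1.62,24,46); st(robot.move_linear(p,o,speed=120,f_stop=8))
d=robot.get_image("wrist"); cv2.imwrite("pics/m.png",d["img"])
d=robot.get_image("top"); cv2.imwrite("pics/m_top.png",cv2.resize(d["img"][125:220,190:320],None,fx=6,fy=6,interpolation=cv2.INTER_CUBIC))
E
```

```text
[-0.13  0.23  1.89 -0.    1.02 -1.51]
False [-102.65   46.74   46.52] -0.2 0.5 0.7 27.96
```

View pics/m.png

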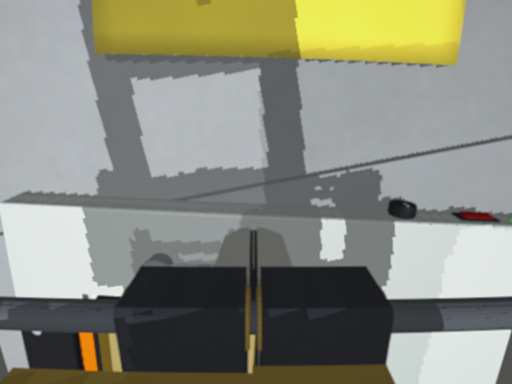

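View pics/m_top.png

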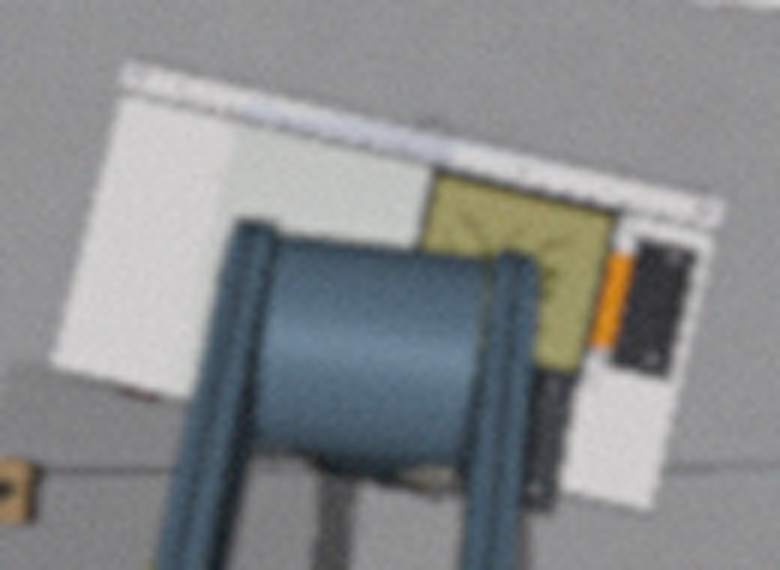

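Run:
```python
from clip import *
p,o=pose(1.6,13.5,46); r=robot.move_linear(p,o,speed=50,f_stop=8); st(r)
for th in (1.4,1.2,1.0,0.8,0.6,0.4,0.2,0.08):
    p,o=pose(th,13.5,46); r=robot.move_linear(p,o,speed=40,f_stop=8); st((th,r))
    if r: break
```

```text
False [-91.53  47.59  46.01] -0.7 0.0 0.2 28.49
(1.4, False) [-80.35  49.42  45.89] -0.6 0.1 -0.3 28.99
(1.2, False) [-68.48  48.92  45.93] -0.2 0.1 -0.0 29.49
(1.0, False) [-56.96  46.13  45.94] 0.1 -0.0 -0.9 29.99
(0.8, False) [-46.16  41.08  45.94] 0.0 -0.6 -0.3 30.49
(0.6, False) [-36.62  34.01  45.95] -0.3 -0.5 0.3 30.99
(0.4, False) [-28.66  25.19  45.96] -0.1 0.5 -0.2 31.49
(0.2, False) [-22.61  14.96  45.98] 0.7 0.1 -0.2 31.99
(0.08, False) [-19.96   8.31  45.98] -0.5 -0.8 0.1 32.37
```

Run:
```python
from clip import *
for th in (0.03,0.0,-0.03,-0.06,-0.09,-0.12):
    p,_=pose(th,13.5,46); o=pose(0,0,0)[1]; r=robot.move_linear(p,o,speed=12,f_stop=6); st((th,r))
    if r or abs(BY@robot.current_contact_force()[:2])>4: break
d=robot.get_image("scene"); cv2.imwrite(f"pics/n_sc.png",cv2.resize(d["img"][160:235,180:310],None,fx=6,fy=6,interpolation=cv2.INTER_CUBIC))
```

```text
(0.03, False) [-19.01   5.56  45.99] 0.5 1.5 0.7 32.82
(0.0, True) [-18.98   5.44  45.79] 0.5 2.9 2.4 33.08
```

View pics/n_sc.png

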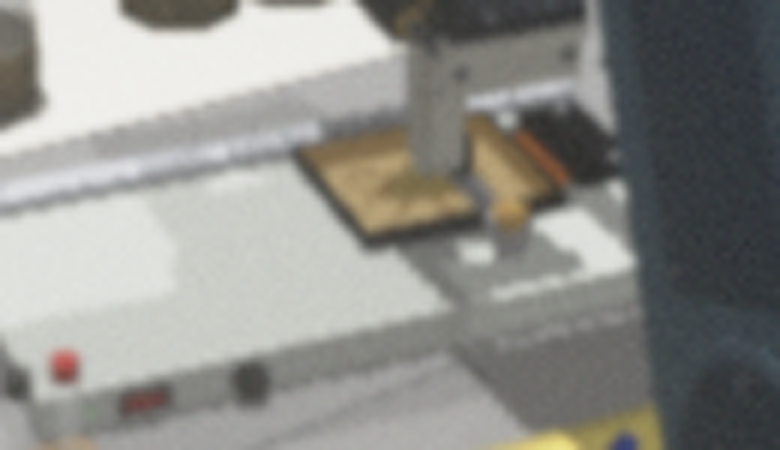

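Run:
```python
from clip import *
o=pose(0,0,0)[1]
for y in (4.5,3.5,2.5,1.5):
    r=robot.move_linear(W(-18.5,y,46),o,speed=12,f_stop=9); st((y,r))
    if r: break
robot.move_linear(W(-18.5,20,46),o,speed=100)
robot.move_linear(W(-18.5,30,110),o,speed=150)
robot.move_ptp(W(-60,-10+50,290),[np.pi,0,YAW])
d=robot.get_image("wrist"); cv2.imwrite("pics/o.png",cv2.resize(d["img"],(800,600),interpolation=cv2.INTER_CUBIC)); print(robot.current_t())
import pickle; pickle.dump(d,open("o.pkl","wb"))
```

```text
(4.5, False) [-18.94   5.24  45.86] -0.6 5.5 1.6 33.44
(3.5, False) [-18.94   5.01  45.89] -0.3 8.0 1.1 33.74
(2.5, False) [-18.91   4.79  45.95] 0.1 12.2 1.7 34.04
(1.5, False) [-18.91   4.56  45.94] -0.5 14.2 0.9 34.34
36.725
```

View pics/o.png

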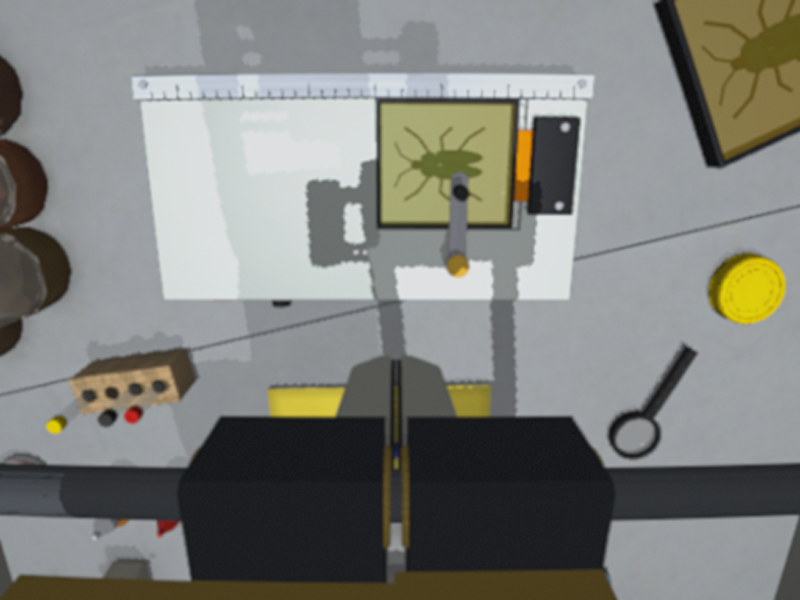

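Run:
```python
from h import *
import pickle
d=pickle.load(open("o.pkl","rb"))
P=lambda x,y,z:B(onplane(d,(x+.5)*.64-.5,(y+.5)*.64-.5,z)).round(1)
for n,x,y,z in[("s+y+x",377,100,35),("s-y+x",518,100,35),("s-y-x",513,228,35),("s+y-x",378,228,35),("knob",460,192,60),("pillar",457,265,45),("stop",518,160,29.5)]: print(n,P(x,y,z))
from bench import robot
print(robot.current_contact_force(), robot.current_t())
robot.hand_in()
```

```text
s+y+x [49.2 54.5]
s-y+x [ 49.7 -52.7]
s-y-x [-48.4 -54.5]
s+y-x [-48.6  54.5]
knob [-17.6  -7.6]
pillar [-76.8  -8.9]
stop [  4.9 -56.5]
[ 0.91023612  0.21305796 -0.28406966] 36.725
the job is handed in; nothing more can be done
```

The slab is seated in the pocket with the clip closed over it, and I handed the job in at about 37 s on the robot clock.

**What I did:**
- I squared the slab against the rail with two fingers and slid it along to the sprung stop.
- I pressed it to the stop's hard end and wiped its raised end down into the pocket.
- The clip already stood clear of the pocket, at about 1.6 rad. I swung it shut by its knob until it met its own stop.
- I did not touch the bystanders.

**Last checks:**
- **Flatness:** touching the slab's top near both ends gave a height of 35.3 mm each time. The expected height for a flat, seated slab is 35 mm.
- **Position:** in the last wrist picture the slab's +y edge is at +54.5 mm at both corners, against the wall at +55. The front and back edges look square, and the stop is touching the slab.
- **Clip:** it read about 0.02 rad in that picture. It did not give beyond arm flex at up to 14 N.

**Disagreements:**
- Touch readings ran about 1.5–2 mm towards +y compared with my camera-based pocket point. That is within the stated calibration.
- One slab corner read 1.8 mm off its neighbour, at −54.5 instead of −52.7. I put this down to how I picked the pixel.
- One slide along the deck stopped early on a brief force spike, around when the slab's front end dipped into the pocket. The next push ran normally.

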